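# Reverse the ratchet and slacken the guide-arm clamp bolt

### The job

The ratchet on the sloped clamp stand is set to tighten: flip its orange direction lever fully over to the green-dot side (loosen), then swing the ratchet handle counter-clockwise, seen from above, to its far stop so that the hex bolt is turned loose by at least an eighth of a turn (0.8 rad). Finally swing the handle back to the stop it started near, leaving the bolt loosened, the lever on the green side, and the things standing around where they are.

Things in the scene. Friction and masses are not known exactly. Their poses are not given: they have to be found in the camera images.
- stand: fixed grey clamp stand; origin: on the table under it. x points to its back, y to its left, z up; its front (-x) faces roughly toward the robot. Base plate: 70 mm in front to 75 mm behind the origin, 170 mm wide, 16 mm high. A deck (120 mm up-slope, 150 mm wide, centre at (-20, 0, 140) mm) slopes 35 degrees, rising to the back; its outward normal is (-sin 35, 0, cos 35).
- guard_edge (a point): middle of the lower front edge of the yellow guard plate (180 mm wide, 4 mm thick) that overhangs the back of the deck, 313 mm up, 12 mm behind the stand's origin. It leaves no room for a gripper held vertically over the lever; one leaning back toward the stand's front, along the deck's normal, has room. Two 14 mm posts carry it 50 mm behind this edge, 70 mm to either side.
- bolt_head (a point): centre of the top of the steel hex bolt (25 mm across flats, white stripe), on its axis, which is also the axis the ratchet swings about; 41 mm above the deck. Its z axis is the deck's outward normal; bolt, ratchet and lever all turn about this direction.
- clamp_bolt (a joint): angle of the hex bolt in rad; 0 at the start, grows as it is loosened (counter-clockwise seen from above the deck), negative if tightened further. It resists turning with about 0.45 N m and stays where it is left.
- ratchet (a joint): swing of the ratchet in rad: 0 at the stop on the stand's left (+y), 1.5 at the stop on its right; growing = counter-clockwise = loosening. At 0.75 the handle points straight down the slope. Friction 0.25 N m, plus the bolt's 0.45 when driving it. Tooth pitch 0.45 rad: up to that much swing is free before the bolt is driven; the other way it clicks over freely.
- handle_grip (a point): point on the axis of the ratchet's round black handle, 130 mm from the bolt's axis, 20 mm above the deck's plane. The grip is 25 mm thick, from 83 to 171 mm from the bolt's axis, overhanging the deck's front. x axis: along the handle toward the bolt; z: the deck's outward normal; pushing the handle toward this point's -y loosens (joint grows).
- dir_lever (a joint): angle of the orange direction lever in rad: -0.45 fully over to the red dot (tighten, as at the start), 0 middle, +0.45 fully over to the green dot (loosen). Positive = counter-clockwise seen from above the deck. The pawl bites only within about 0.05 rad of either end; in between the ratchet slips. It stays where it is left; moving it takes about 1 N at its tip.
- lever_tip (a point): point on the orange lever's upright fin, 32 mm from the lever's pivot, 6 mm short of the fin's end, at mid-height; fin 40 mm long, 8 thick, 22 high; the steel head's face is 15 mm below this point along the normal. The pivot rides on the ratchet, 40 mm from the bolt's axis, opposite the handle; the fin points away from the handle. x: outward along the fin; z: deck's normal; +y: toward green.
- plug_gauge: bystander: plug gauge with black middle, 113 mm long, 22 mm thick, lying; origin under its centre; leave it alone
- wash_bottle: bystander: white wash bottle with red cap, 185 mm high, origin at the centre of its underside; leave it alone

How it is judged:
On the way, in this order (a step that is already met when the one before it is completed fails the run):
1. the direction lever is fully over on the green-dot (loosen) side, within 0.09 rad of its end, before the bolt is turned (value of joint dir_lever above 0.36 rad and value of joint clamp_bolt below 0.3 rad), for 0.2 s.
2. the handle has been swung across to the right-hand stop (ratchet above 1.3 rad) and has turned the bolt loose by more than 0.75 rad (value of joint ratchet above 1.3 rad and value of joint clamp_bolt above 0.75 rad), for 0.1 s.
At the end, for the whole second after the job is handed in: the handle is back within 0.2 rad of the left-hand stop, the bolt is still loosened by more than 0.75 rad, the lever is still on the green-dot side (more than 0.25 rad past the middle), and handle and bolt are at rest (value of joint ratchet below 0.2 rad and value of joint clamp_bolt above 0.75 rad and value of joint dir_lever above 0.25 rad and velocity of joint ratchet between -0.05 and 0.05 rad/s and velocity of joint clamp_bolt between -0.05 and 0.05 rad/s); the robot touches nothing.
It fails at once if the bolt is tightened further by more than 0.15 rad (value of joint clamp_bolt below -0.15 rad).
It fails at once if a bystander is pushed more than 30 mm from its place (distance of any of plug_gauge, wash_bottle from where it was at the start of the episode above 0.03 m).
It also fails if it takes over 61 s, if anything falls off the work surface, if the arm or the gripper's body presses on something with over 40 N, if the wrist force passes 120 N, or if a joint passes its speed limit or range.

### The arm

A 7-joint arm with a two-finger parallel gripper is mounted at the origin on a cart in front of the work surface, level with it; the furniture and walls round the work are solid. World frame = base frame: x ahead of the robot, y to its left, z up, the work surface at z = 0. Lengths are in m, angles in rad, forces in N, time in s.
With the tool pointing down it reaches from about 0.425 to 0.875 m from the base axis. Payload 8.4 kg.
Tool frame: the origin (TCP) lies at the very end of the fingers, on their centre line; the grasp point (between the pads) lies 19 mm behind it; z points along the fingers, y is the direction in which the jaws open and shut (so a half turn about z gives the same grasp; the last joint's range is limited). The gripper opens to 85 mm and grips with 20 to 120 N. Pads are 22 mm wide; open, the fingers measure 114 mm over their backs; the gripper's body (76 mm by 85 mm) begins 54 mm behind the grasp point. The pads swing forward as they close: fully open they stand 13 mm farther back than shut.
Start: joints at [1.059, 0.333, 0.04, 1.465, -0.013, 1.343, -0.059], TCP at [0.261, -0.595, 0.231] pointing down, gripper open.
Joint ranges: [-2.58, 2.58], [-0.38, 2.09], [-1.3, 1.39], [0.25, 2.4], [-1.5, 4.64], [0.08, 2.09], [-2.65, 2.65]. Speed limits (rad/s): [2.22, 2.22, 2.79, 2.79, 3.14, 3.14, 3.14].

### API

Orientations are given as a rotation vector (axis times angle).
In Python, from cell import telemetry, vision, job gives the robot as it stands.
- The arm moves only by the tool carry_out, never from a script. Its argument "motion" is a list of rows, each a list of 3 entries, a list of its own where there are three numbers: the opening in per cent of the stroke, from 0 (shut) to 100 (fully open), then the shift along the tool's x, y, z in m, then the turn about the tool's z in rad. A call has 1 to 8 rows; each row is the pose to reach, as a shift and turn from the pose commanded when the call began, along the tool's axes at that moment; what a row does not reach only later rows make up. A row lasts 1/12 s, in which the tool goes at most 41.7 mm and 7.16 degrees, less where a joint would pass 70% of its speed; a pose out of reach is approached as far as the arm can. A call with a gripper value outside its range is refused whole. The fingers move at their own pace and stop on an object; "squeeze" is the grip in N (left out, the last holds). Time passes only in rows, so rows that repeat a pose let the fingers close. It gives the time, the measured TCP pose, the force and the opening at its end, in the units of the state.
- telemetry.get_obs(): the state, without advancing time (a new reading comes with each control period).
- vision.grab_frame(name): name is "scene" or "top"; returns (picture, depth): 480x640x3 uint8, red, green, blue; 480x640 float32, m along the optical axis (not along the pixel's ray), 0 where there is no reading.
- vision.camera_info(name): a dict with "mtx" (3x3 intrinsics, pixels), "world_from_camera" (4x4, takes a point from camera to world coordinates). Camera axes: x right, y down, z forward; pixel columns grow to the right and rows downward; lengths in m; the calibration is good to about 2 mm. A picture is of the moment at which its call begins. camera_info takes no time and is no camera call.
- job.finish_job(): hands the job in, once; it reports no verdict.
The state is a dict: "t": time; "qpos": joint angles; "joint_velocities": joint speeds; "joint_torque": joint torques, N m; "position": TCP position; "ee_rot": TCP orientation; "ft_force": force on the tool from outside, world axes, zero at the start; "wrist_torque": the same for the moment, N m; "finger_gap": opening from 0.0 (shut) to 1.0 (fully open).
Only numpy, scipy, OpenCV 4.12 (cv2) and the standard library are available. Lean on these libraries where they do the work, as an engineer would, in place of code of your own. Each camera call takes 0.05 s, during which the arm holds its last target. There are 200 camera calls.

## Working session

There is one attempt and no reset: what is moved stays moved. The work goes in short steps, Python scripts to look and compute and a tool call to move; the robot and the scene stay as the last step left them, time stands still between calls to the robot, and variables do not carry over. Pictures are saved under pics/ and viewed, about 8 in all and at most 12, crops included, and the job is handed in when it is done.

Besides the shell and the picture viewer there is one more tool, called in YAML: its name, and indented under it one key for each argument. carry_out: Moves the arm, as the interface text tells. Its arguments: {"type":"object","properties":{"motion":{"type":"array"},"squeeze":{"type":"number"}},"required":["motion"]}

```bash
ls; mkdir -p pics; python3 - <<'E'
from cell import telemetry, vision
import cv2, numpy as np
print(telemetry.get_obs())
for n in("scene","top"):
    p,d=vision.grab_frame(n); cv2.imwrite(f"pics/{n}0.png",p[:,:,::-1]); np.savez(f"pics/{n}0.npz",p=p,d=d)
    c=vision.camera_info(n); print(n,c["mtx"],c["world_from_camera"])
E
```

```text
pics
{'t': 0.0, 'qpos': array([ 1.05875795,  0.33390722,  0.03987688,  1.46627187, -0.01340157,
        1.34332666, -0.0584897 ]), 'joint_velocities': array([-1.22916021e-03,  3.12428920e-04,  3.50708048e-04,  1.36083423e-03,
        3.80855386e-05,  1.09008022e-03, -2.17721259e-03]), 'joint_torque': array([ 1.28838834e-03, -6.58541036e+01,  1.36600267e+00, -4.05568349e+01,
        1.68295100e-02,  1.24416535e-02, -2.19960361e-05]), 'position': array([ 0.26057187, -0.59497592,  0.23042341]), 'ee_rot': array([-3.07335124e+00, -6.43548921e-01,  6.99287142e-04]), 'ft_force': array([ 0.30208509, -0.33633222,  0.58860703]), 'wrist_torque': array([ 0.00094241, -0.01374068, -0.02768113]), 'finger_gap': 0.9996290994653784}
scene [[554.70986663   0.         317.04524666]
 [  0.         554.70986663 230.86843422]
 [  0.           0.           1.        ]] [[-0.76832362 -0.35188077  0.53465759 -0.04479874]
 [-0.63995265  0.40691216 -0.65183058  0.6619995 ]
 [ 0.01180797 -0.84297237 -0.53782725  0.82336129]
 [ 0.          0.          0.          1.        ]]
top [[457.67325639   0.         321.30393044]
 [  0.         457.67325639 238.74243792]
 [  0.           0.           1.        ]] [[ 2.55197135e-02 -9.77293699e-01  2.10346787e-01  3.85828446e-01]
 [-9.99661704e-01 -2.60051503e-02  4.58342200e-04 -6.71692170e-02]
 [ 5.02216487e-03 -2.10287325e-01 -9.77626728e-01  1.09983129e+00]
 [ 0.00000000e+00  0.00000000e+00  0.00000000e+00  1.00000000e+00]]
```

View pics/scene0.png

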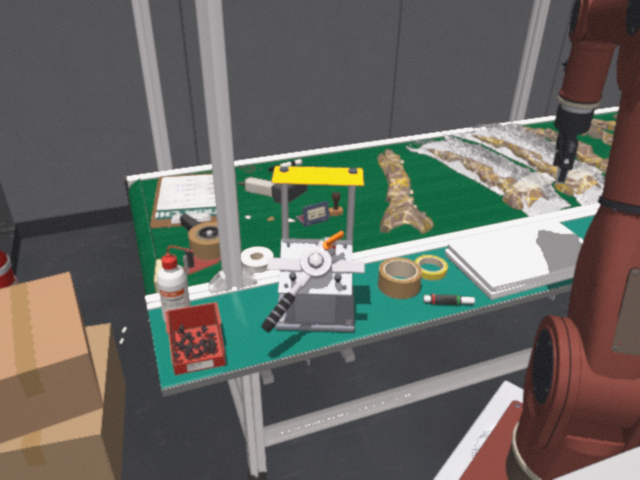

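View pics/top0.png

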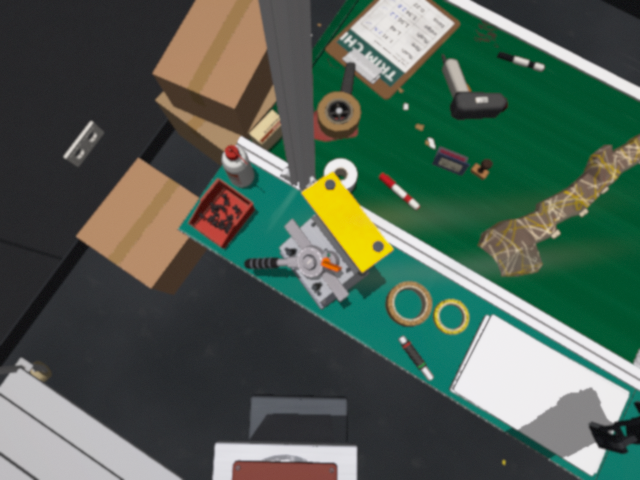

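```bash
cat > h.py <<'E'
import numpy as np, cv2
from cell import telemetry, vision
CI={n:vision.camera_info(n) for n in("scene","top")}
def ray(n,uv):
    c=CI[n];T=c["world_from_camera"];uv=np.atleast_2d(uv).astype(float)
    r=np.c_[uv,np.ones(len(uv))]@np.linalg.inv(c["mtx"]).T@T[:3,:3].T
    return T[:3,3],r
def onplane(n,uv,p0,nn):
    o,r=ray(n,uv); return o+r*(((np.asarray(p0)-o)@nn)/(r@nn))[:,None]
def proj(n,P):
    c=CI[n];T=c["world_from_camera"];q=(np.atleast_2d(P)-T[:3,3])@T[:3,:3]@c["mtx"].T
    return q[:,:2]/q[:,2:]
def cloud(n,d,m):
    v,u=np.nonzero(m&(d>0)); o,r=ray(n,np.c_[u,v]); return o+r*d[v,u][:,None]
def mask(p,lo,hi,box=None):
    m=cv2.inRange(cv2.cvtColor(p,cv2.COLOR_RGB2HSV),lo,hi)>0
    if box: b=np.zeros_like(m);b[box[1]:box[3],box[0]:box[2]]=1;m&=b
    return m
E
python3 - <<'E'
from h import *
for n,box,cr in(("scene",(260,155,375,195),(235,160,385,340)),("top",(290,160,400,275),(240,165,400,315))):
    z=np.load(f"pics/{n}0.npz");p,d=z["p"],z["d"]
    m=mask(p,(22,150,120),(35,255,255),box)
    c=max(cv2.findContours(m.astype(np.uint8),0,2)[0],key=cv2.contourArea)
    P=cloud(n,d,cv2.erode(m.astype(np.uint8),np.ones((3,3)))>0); print(n,m.sum(),"z med",np.median(P[:,2]),P.min(0),P.max(0))
    q=cv2.approxPolyDP(c,4,True)[:,0]; print("poly",q.tolist()); print(onplane(n,q,(0,0,.317),np.array([0,0,1.])).round(4))
    m=mask(p,(5,170,120),(16,255,255),cr); P=cloud(n,d,m);print("orange",m.sum(),np.argwhere(m)[:,::-1].mean(0),P.mean(0))
    a=p[cr[1]:cr[3],cr[0]:cr[2],::-1]; cv2.imwrite(f"pics/{n}c.png",cv2.resize(a,None,fx=3.7 if n=="top" else 3.3,fy=3.7 if n=="top" else 3.3,interpolation=cv2.INTER_CUBIC))
E
```

```text
scene 1485 z med 0.319243674107464 [ 0.50151959 -0.55217547 -0.01810896] [ 1.14338446 -0.03380573  0.32220864]
poly [[273, 182], [363, 184], [361, 168], [350, 174], [348, 168], [292, 166], [283, 173], [275, 166]]
[[ 0.6383 -0.0323  0.317 ]
 [ 0.4997 -0.1419  0.317 ]
 [ 0.5445 -0.1969  0.317 ]
 [ 0.5451 -0.1599  0.317 ]
 [ 0.5648 -0.1792  0.317 ]
 [ 0.6581 -0.11    0.317 ]
 [ 0.6502 -0.074   0.317 ]
 [ 0.6846 -0.0868  0.317 ]]
orange 124 [333.03225806 239.17741935] [ 0.52983124 -0.09053356  0.20024843]
top 3737 z med 0.3174279884560798 [ 0.49929992 -0.18855073  0.31289797] [ 0.67478062 -0.03186904  0.32198996]
poly [[332, 172], [302, 194], [363, 272], [392, 248]]
[[ 0.6781 -0.083   0.317 ]
 [ 0.6351 -0.0302  0.317 ]
 [ 0.4976 -0.1401  0.317 ]
 [ 0.541  -0.1904  0.317 ]]
orange 128 [333.0859375 259.203125 ] [ 0.54268967 -0.09356231  0.19411804]
```

View pics/topc.png

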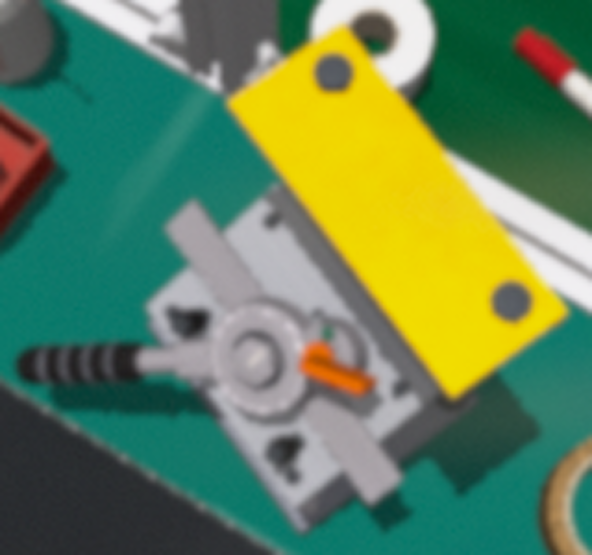

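View pics/scenec.png

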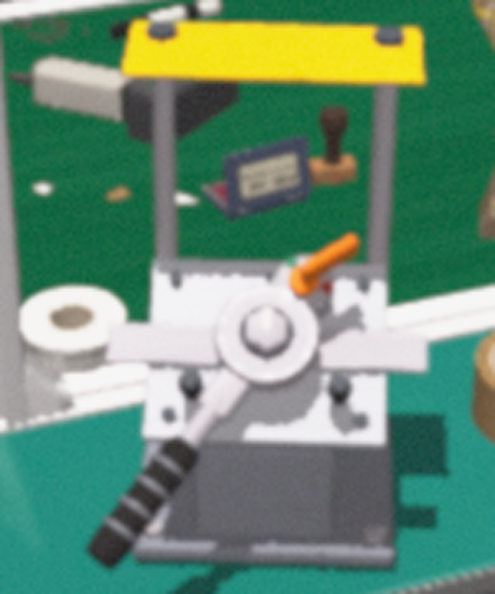

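```bash
cat >> h.py <<'E'
def tri(a,b):
    A=[];B=[]
    for n,uv in(("top",a),("scene",b)):
        o,r=ray(n,uv);r=r[0]/np.linalg.norm(r[0]);M=np.eye(3)-np.outer(r,r);A.append(M);B.append(M@o)
    x=np.linalg.lstsq(np.vstack(A),np.hstack(B),rcond=None)[0]
    return x,np.linalg.norm(np.vstack(A)@x-np.hstack(B))
E
python3 - <<'E'
from h import *
tp=np.load("pics/top0.npz");sc=np.load("pics/scene0.npz")
cT=lambda u,v:(u/3.7+240,v/3.7+165); cS=lambda u,v:(u/3.3+235,v/3.3+160)
pts={"gL":((228,101),(122,79)),"gR":((455,401),(424,84)),"bolt":((257,359),(266,331)),"leverend":((370,384),(354,240)),"leverroot":((308,358),(297,287)),"handleend":((20,364),(103,553)),"gripstart":((138,361),(187,450))}
R={}
for k,(a,b) in pts.items():
    R[k],e=tri(cT(*a),cS(*b)); print(k,R[k].round(4),round(e*1e3,1))
# deck plane by depth
for n,z in(("top",tp),("scene",sc)):
    m=mask(z["p"],(0,0,120),(180,40,255),(275,235,350,330) if n=="scene" else (270,215,360,310))
    P=cloud(n,z["d"],m); P=P[(P[:,2]>.09)&(P[:,2]<.24)]
    best=0
    rng=np.random.default_rng(0)
    for _ in range(400):
        q=P[rng.choice(len(P),3,0)];N=np.cross(q[1]-q[0],q[2]-q[0]);l=np.linalg.norm(N)
        if l<1e-5: continue
        N/=l; N*=np.sign(N[2]); i=abs((P-q[0])@N)<.002
        if i.sum()>best and abs(N[2]-.82)<.06: best=i.sum();I=i
    Q=P[I];c=Q.mean(0);N=np.linalg.svd(Q-c)[2][2];N*=np.sign(N[2]); print(n,"deck",len(P),best,c.round(4),N.round(3),"yaw",np.arctan2(-N[1],-N[0]).round(3),"tilt",np.degrees(np.arccos(N[2])).round(1))
d=R["gL"]-R["gR"]; print("edge len",np.linalg.norm(d),"yaw",np.arctan2(-d[0],d[1]))
E
```

```text
gL [ 0.639  -0.0295  0.3137] 0.5
gR [ 0.496  -0.1398  0.3158] 1.1
bolt [ 0.5365 -0.0436  0.1695] 0.2
leverend [ 0.5175 -0.1047  0.214 ] 0.2
leverroot [ 0.535  -0.0717  0.1882] 0.5
handleend [0.5418 0.1008 0.0855] 2.3
gripstart [0.5408 0.0268 0.1175] 1.6
top deck 2912 1003 [ 0.5521 -0.0578  0.1419] [-0.351  0.45   0.821] yaw -0.908 tilt 34.8
scene deck 3730 1192 [ 0.5499 -0.055   0.1386] [-0.356  0.458  0.815] yaw -0.91 tilt 35.4
edge len 0.18065062807303245 yaw -0.9137610836195846
```

```bash
cat >> h.py <<'E'
yaw=-.911; X=np.array([np.cos(yaw),np.sin(yaw),0]);Y=np.array([-X[1],X[0],0]);Z=np.array([0,0,1.])
O=np.array([.5601,-.0752,0]); a=np.radians(35)
U=np.cos(a)*X+np.sin(a)*Z; N=-np.sin(a)*X+np.cos(a)*Z; C=O-.02*X+.14*Z
D=np.c_[U,Y,N]                      # deck frame (up-slope, left, normal), origin deck centre
todeck=lambda p:(np.atleast_2d(p)-C)@D
world=lambda q:C+np.atleast_2d(q)@D.T
stand=lambda p:(np.atleast_2d(p)-O)@np.c_[X,Y,Z]
rot=lambda t:np.array([np.cos(t),np.sin(t),0])   # angle from up-slope, ccw from above
def geo(th,ph,h=.035):
    v=rot(th-.75); piv=.04*v; w=rot(th-.75+ph)
    return dict(grip=world(-.13*v+[0,0,.02])[0],piv=world(piv+[0,0,h])[0],tip=world(piv+.032*w+[0,0,h])[0],end=world(piv+.038*w+[0,0,h])[0])
E
python3 - <<'E'
from h import *
np.set_printoptions(suppress=True,precision=4)
for k,p in dict(bolt=(.5365,-.0436,.1695),lend=(.5175,-.1047,.2140),lroot=(.535,-.0717,.1882),hend=(.5418,.1008,.0855),gs=(.5408,.0268,.1175)).items():
    q=todeck(p)[0];print(k,q,"stand",stand(p)[0],"ang",np.arctan2(q[1],q[0]),"r",np.hypot(*q[:2]))
for n,cr in(("top",(300,235,360,290)),("scene",(300,215,370,270))):
    z=np.load(f"pics/{n}0.npz");m=mask(z["p"],(5,170,120),(16,255,255),cr)
    P=todeck(cloud(n,z["d"],m)); P=P[(P[:,2]>0.02)&(P[:,2]<.08)]; print(n,len(P),P.mean(0),P.min(0),P.max(0),np.median(P[:,2]))
    l=cv2.fitLine(P[:,:2].astype(np.float32),2,0,.01,.01).ravel();print("line ang",np.arctan2(l[1],l[0]),l)
for th in(.05,.1,.15):
    v=rot(th-.75); print(th,{k:proj("top",world(-r*v+[0,0,.02]))[0] for k,r in dict(g83=.083,g171=.171).items()},{k:proj("scene",world(-r*v+[0,0,.02]))[0] for k,r in dict(g83=.083,g171=.171).items()})
print([ (x/3.7+240,y/3.7+165) for x,y in((20,364),(138,361))],[ (x/3.3+235,y/3.3+160) for x,y in((103,553),(187,450))])
E
```

```text
bolt [0.001  0.0007 0.0353] stand [-0.0394  0.0007  0.1695] ang 0.625029110095576 r 0.0012350342632626817
lend [ 0.0565 -0.0517  0.0508] stand [-0.0028 -0.0517  0.214 ] ang -0.741186346958125 r 0.07663504761217903
lroot [ 0.0292 -0.0177  0.0384] stand [-0.0182 -0.0177  0.1882] ang -0.5451915295887908 r 0.03410569177822913
hend [-0.138   0.0934  0.0301] stand [-0.1503  0.0934  0.0855] ang 2.5464177804749295 r 0.1666289274409071
gs [-0.0722  0.0473  0.0231] stand [-0.0924  0.0473  0.1175] ang 2.5620832697316365 r 0.08632410796947826
top 118 [ 0.044  -0.0328  0.0521] [ 0.0265 -0.0517  0.0324] [ 0.0567 -0.0139  0.062 ] 0.05571378860158936
line ang -1.0180181 [ 0.5251 -0.8511  0.044  -0.0328]
scene 120 [ 0.0413 -0.0331  0.0513] [ 0.0257 -0.053   0.0356] [ 0.057  -0.0153  0.062 ] 0.05452498843594074
line ang -0.93203586 [ 0.5962 -0.8028  0.0413 -0.0331]
0.05 {'g83': array([279.1824, 258.1483]), 'g171': array([246.1664, 255.3272])} {'g83': array([288.3308, 292.3742]), 'g171': array([257.6154, 324.5978])}
0.1 {'g83': array([279.3023, 260.0222]), 'g171': array([246.446 , 259.0394])} {'g83': array([289.8727, 293.6739]), 'g171': array([260.8047, 327.4034])}
0.15 {'g83': array([279.5027, 261.8964]), 'g171': array([246.8781, 262.7474])} {'g83': array([291.4844, 294.8982]), 'g171': array([264.1513, 330.052 ])}
[(245.40540540540542, 263.3783783783784), (277.2972972972973, 262.56756756756755)] [(266.2121212121212, 327.5757575757576), (291.6666666666667, 296.3636363636364)]
```

```bash
cat >> h.py <<'E'
from scipy.spatial.transform import Rotation as Ro
def rel(p,az,s=None):
    "shift in tool axes and turn about tool z to bring TCP to p with tool-y azimuth az"
    s=s or telemetry.get_obs(); R=Ro.from_rotvec(s["ee_rot"]).as_matrix()
    cur=np.arctan2(R[1,1],R[0,1]); t=-((az-cur+np.pi)%(2*np.pi)-np.pi)
    return ((np.asarray(p)-s["position"])@R).round(4),round(t,3)
ws=lambda x,y,z:O+x*X+y*Y+z*Z
E
python3 - <<'E'
from h import *
np.set_printoptions(suppress=True,precision=4)
p=ws(-.077,-.064,.30);print(p,np.hypot(*p[:2]))
print(rel([.26057,-.595,.40],-.911)); print(rel([*p[:2],.40],-.911))
print(telemetry.get_obs()["t"])
tp=np.load("pics/top0.npz"); 
print("cap",onplane("top",[[234,154]],[0,0,.18],Z)); 
for nm,b in dict(bin=(190,185,255,245),bottle=(222,145,258,190),gauge=(398,333,436,382)).items():
    m=np.zeros((480,640),bool);m[b[1]:b[3],b[0]:b[2]]=1;P=cloud("top",tp["d"],m);P=P[P[:,2]>.01];print(nm,P.min(0),P.max(0))
E
```

```text
[ 0.4623 -0.0536  0.3   ] 0.4654304077200488
(array([ 0.    , -0.0003, -0.1695]), np.float64(-0.247))
(array([ 0.402 , -0.4153, -0.1689]), np.float64(-0.247))
0.1
cap [[0.7641 0.1247 0.18  ]]
bin [0.5954 0.0988 0.01  ] [0.752  0.2515 0.0687]
bottle [0.7239 0.0972 0.0101] [0.8596 0.1828 0.1874]
gauge [ 0.2989 -0.33    0.0101] [ 0.3936 -0.253   0.0266]
```

carry_out:
  motion:
    - [100,[0,0,-0.04],-0.1]
    - [100,[0,0,-0.08],-0.2]
    - [100,[0,0,-0.12],-0.247]
    - [100,[0.02,-0.02,-0.16],-0.247]
    - [100,[0.05,-0.05,-0.169],-0.247]
    - [100,[0.08,-0.08,-0.169],-0.247]
    - [100,[0.11,-0.11,-0.169],-0.247]
    - [100,[0.14,-0.14,-0.169],-0.247]

```text
t: 0.77
position: [0.3298, -0.4178, 0.4003]
ee_rot: [2.972, 1.017, -0.0]
ft_force: [0.3, -0.0, 0.2]
finger_gap: 1.0
```

```bash
python3 - <<'E'
from h import *
s=telemetry.get_obs();print(s["t"],s["position"],s["qpos"],s["ft_force"])
p=ws(-.077,-.064,.40);print(rel(p,-.911))
E
```

```text
0.7667 [ 0.3297885  -0.41782182  0.40032426] [ 0.9078827   0.06254077 -0.09469555  1.44818758  0.00608477  1.63096555
 -0.09758525] [ 0.30061544 -0.03801487  0.20890081]
(array([ 3.279e-01, -2.066e-01,  2.000e-04]), np.float64(-0.0))
```

carry_out:
  motion:
    - [100,[0.033,-0.021,0],0]
    - [100,[0.066,-0.042,0],0]
    - [100,[0.099,-0.063,0],0]
    - [100,[0.132,-0.084,0],0]
    - [100,[0.165,-0.105,0],0]
    - [100,[0.198,-0.126,0],0]
    - [100,[0.231,-0.147,0],0]
    - [100,[0.264,-0.167,0],0]

```text
t: 1.43
position: [0.4357, -0.1238, 0.4002]
ee_rot: [2.972, 1.018, -0.0]
ft_force: [1.3, -1.2, 0.2]
finger_gap: 1.0
```

carry_out:
  motion:
    - [100,[0.03,-0.02,0],0]
    - [100,[0.064,-0.04,0.02],0]
    - [100,[0.064,-0.04,0.055],0]
    - [100,[0.064,-0.04,0.09],0]
    - [100,[0.064,-0.04,0.1],0]

```text
t: 1.85
position: [0.4596, -0.0543, 0.2954]
ee_rot: [-2.969, -1.019, 0.009]
ft_force: [-0.2, -0.8, -1.0]
finger_gap: 0.999
```

```bash
python3 - <<'E'
from h import *
np.set_printoptions(suppress=True,precision=4)
s=telemetry.get_obs();print(s["t"],s["position"],s["qpos"],s["ft_force"])
print(rel(ws(-.077,-.064,.30),-.911))
for n in("scene","top"):
    p,d=vision.grab_frame(n); np.savez(f"pics/{n}1.npz",p=p,d=d); 
    print(n,"tcp px",proj(n,s["position"]))
    if n=="scene": cv2.imwrite("pics/scene1.png",cv2.resize(p[130:330,200:420,::-1],None,fx=3,fy=3,interpolation=cv2.INTER_CUBIC))
E
```

```text
1.85 [ 0.4596 -0.0543  0.2954] [ 0.567  -0.0533 -0.5162  1.768  -0.0272  1.4266 -0.854 ] [-0.226  -0.8133 -1.0168]
(array([ 0.0026,  0.0011, -0.0046]), np.float64(0.001))
scene tcp px [[352.2054 217.8639]]
top tcp px [[312.7562 293.9711]]
```

View pics/scene1.png

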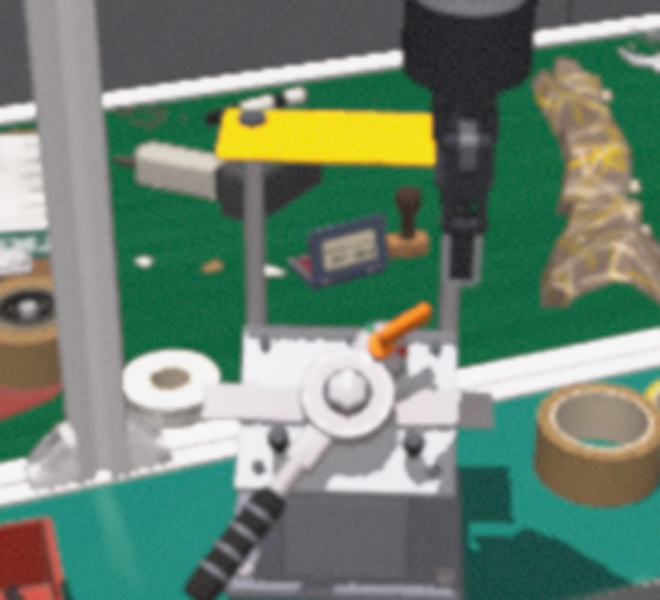

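```bash
python3 - <<'E'
from h import *
np.set_printoptions(suppress=True,precision=4)
s=telemetry.get_obs();p=s["position"];print(s["t"],p)
for dz in(0,.005,.01,.013,.02): print(dz,[proj("scene",p+o*X+w*Y+dz*Z)[0].round(1) for o,w in((-.0575,.011),(-.0575,-.011),(-.0425,0),(.05,0))])
d=np.load("pics/scene1.npz")["d"]; 
for r in range(200,232,2): print(r,d[r,352:356].round(3), end=" ")
m=np.zeros(d.shape,bool);m[195:224,346:362]=1;P=cloud("scene",d,m);S=stand(P);k=S[:,2]>.25;print("\nfinger stand",np.percentile(S[k],[1,5,50,95,99],axis=0),"c",stand(p))
print(rel(ws(-.077,-.064,.30),-.911))
E
```

```text
1.95 [ 0.4605 -0.0553  0.2988]
0 [array([346.5, 232.6]), array([359.1, 233. ]), array([352.7, 228.2]), array([351.7, 202.5])]
0.005 [array([346.7, 230.2]), array([359.3, 230.6]), array([352.8, 225.9]), array([351.8, 200.2])]
0.01 [array([346.8, 227.8]), array([359.4, 228.2]), array([352.9, 223.5]), array([352. , 197.9])]
0.013 [array([346.8, 226.3]), array([359.5, 226.7]), array([353., 222.]), array([352. , 196.5])]
0.02 [array([347. , 222.9]), array([359.7, 223.3]), array([353.2, 218.6]), array([352.2, 193.3])]
200 [0.937 0.93  0.935 0.934] 202 [0.924 0.926 0.925 0.922] 204 [0.922 0.922 0.923 0.924] 206 [0.926 0.923 0.925 0.925] 208 [0.946 0.948 0.948 0.945] 210 [0.95  0.952 0.957 0.952] 212 [0.951 0.954 0.953 0.954] 214 [0.955 0.953 0.956 0.95 ] 216 [0.955 0.953 0.953 0.956] 218 [0.957 0.962 0.963 0.959] 220 [0.96  0.961 0.961 0.96 ] 222 [0.96  0.964 0.964 0.962] 224 [0.972 0.973 0.975 0.97 ] 226 [1.195 1.194 1.581 1.586] 228 [1.192 1.2   1.574 1.583] 230 [1.198 1.202 1.573 1.582] 
finger stand [[-0.1516 -0.0776  0.3125]
 [-0.1506 -0.0766  0.3142]
 [-0.1324 -0.0668  0.341 ]
 [-0.0335 -0.0563  0.3762]
 [-0.0313 -0.0539  0.3812]] c [[-0.0768 -0.0665  0.2988]]
(array([ 0.0025, -0.0003, -0.0012]), np.float64(-0.001))
```

```bash
python3 - <<'E'
from h import *
np.set_printoptions(suppress=True,precision=4)
for n in("scene","top"):
    d=np.load(f"pics/{n}1.npz")["d"]
    S=stand(cloud(n,d,d<1.05 if n=="scene" else d<.85)); S-=stand([.4605,-.0553,.2988])
    S=S[(abs(S[:,0])<.15)&(abs(S[:,1])<.12)]
    for h in np.arange(.01,.24,.01):
        k=S[(S[:,2]>=h)&(S[:,2]<h+.01)]
        if len(k)>8: print(n,h.round(2),len(k),"x",np.percentile(k[:,0],[3,97]),"y",np.percentile(k[:,1],[3,97]))
E
```

```text
scene 0.01 56 x [-0.0535  0.0449] y [-0.0105  0.0097]
scene 0.02 60 x [-0.0568  0.0434] y [-0.0109  0.0094]
scene 0.03 68 x [-0.0575 -0.0475] y [-0.0109  0.0098]
scene 0.04 58 x [-0.058   0.0454] y [-0.0105  0.0101]
scene 0.06 124 x [-0.0747 -0.0411] y [-0.0119  0.0128]
scene 0.07 65 x [-0.0744 -0.0368] y [-0.0157  0.0164]
scene 0.08 97 x [-0.0732 -0.0287] y [-0.0157  0.0168]
scene 0.09 140 x [-0.0716  0.0091] y [-0.0171  0.0184]
scene 0.1 193 x [-0.0697  0.011 ] y [-0.0185  0.019 ]
scene 0.11 192 x [-0.0683 -0.0273] y [-0.0112  0.0116]
scene 0.12 104 x [-0.0377 -0.0171] y [-0.0268  0.0285]
scene 0.13 235 x [-0.0374 -0.0095] y [-0.0335  0.0354]
scene 0.14 254 x [-0.0375 -0.0058] y [-0.0336  0.0359]
scene 0.15 249 x [-0.0376 -0.0091] y [-0.034   0.0344]
scene 0.16 244 x [-0.0375 -0.0098] y [-0.0334  0.0347]
scene 0.17 337 x [-0.0362  0.0047] y [-0.0339  0.0349]
scene 0.18 115 x [-0.0416 -0.0123] y [-0.0352  0.0396]
scene 0.19 322 x [-0.0422 -0.0072] y [-0.0384  0.0404]
scene 0.2 321 x [-0.0428 -0.0073] y [-0.0384  0.0408]
scene 0.21 308 x [-0.0409 -0.0098] y [-0.036   0.0394]
scene 0.22 305 x [-0.0407 -0.0113] y [-0.0364  0.0381]
scene 0.23 317 x [-0.0408 -0.0125] y [-0.0358  0.0383]
top 0.01 1021 x [0.0959 0.1491] y [-0.0202  0.1181]
top 0.02 287 x [0.0994 0.1481] y [-0.0191  0.1163]
```

```bash
python3 - <<'E'
from h import *
for q in((-.0845,-.064,.30),(-.0845,-.064,.186),(-.060,-.041,.19),(-.060,-.033,.19)): print(rel(ws(*q),-.911))
E
```

```text
(array([ 0.0025, -0.0078, -0.0012]), np.float64(-0.001))
(array([ 0.0028, -0.0074,  0.1128]), np.float64(-0.001))
(array([0.0259, 0.0171, 0.1087]), np.float64(-0.001))
(array([0.0339, 0.0171, 0.1086]), np.float64(-0.001))
```

carry_out:
  motion:
    - [100,[0.0025,-0.008,0.0],0]
    - [100,[0.0025,-0.008,0.035],0]
    - [100,[0.0025,-0.008,0.07],0]
    - [100,[0.0025,-0.008,0.1],0]
    - [100,[0.0025,-0.008,0.113],0]
    - [100,[0.0025,-0.008,0.113],0]

```text
t: 2.45
position: [0.4581, -0.0471, 0.1865]
ee_rot: [-2.971, -1.016, 0.003]
ft_force: [-0.6, -0.1, 1.2]
finger_gap: 0.998
```

```bash
python3 - <<'E'
from h import *
s=telemetry.get_obs();print(s["t"],s["position"],s["ft_force"],s["wrist_torque"])
for q in((-.0845,-.064,.186),(-.060,-.041,.19),(-.060,-.033,.19)): print(rel(ws(*q),-.911))
E
```

```text
2.45 [ 0.45814905 -0.04708097  0.18653548] [-0.64837718 -0.12318859  1.18795759] [-0.02931352  0.02413818 -0.0050398 ]
(array([-0.0007,  0.0002,  0.0005]), np.float64(-0.001))
(array([ 0.0223,  0.0247, -0.0035]), np.float64(-0.001))
(array([ 0.0303,  0.0247, -0.0035]), np.float64(-0.001))
```

Now the diagonal push, gently.

carry_out:
  motion:
    - [100,[0.003,0.004,-0.001],0]
    - [100,[0.007,0.008,-0.001],0]
    - [100,[0.011,0.012,-0.002],0]
    - [100,[0.014,0.016,-0.002],0]
    - [100,[0.017,0.02,-0.003],0]
    - [100,[0.02,0.0225,-0.0035],0]
    - [100,[0.022,0.0245,-0.0035],0]
    - [100,[0.024,0.0245,-0.0035],0]

```text
t: 3.12
position: [0.4937, -0.0524, 0.1915]
ee_rot: [2.972, 1.016, 0.001]
ft_force: [-1.2, -1.6, 1.8]
finger_gap: 0.998
```

```bash
python3 - <<'E'
from h import *
s=telemetry.get_obs();print(s["t"],s["position"],s["ft_force"],s["wrist_torque"],stand(s["position"]))
p,d=vision.grab_frame("scene"); np.savez("pics/scene2.npz",p=p,d=d)
cv2.imwrite("pics/scene2.png",cv2.resize(p[170:330,250:400,::-1],None,fx=3.7,fy=3.7,interpolation=cv2.INTER_CUBIC))
E
```

```text
3.1167 [ 0.49367044 -0.05238764  0.19152966] [-1.23233675 -1.61136906  1.79530875] [-0.38332667  0.27856194 -0.14364137] [[-0.05874283 -0.03850416  0.19152966]]
```

View pics/scene2.png

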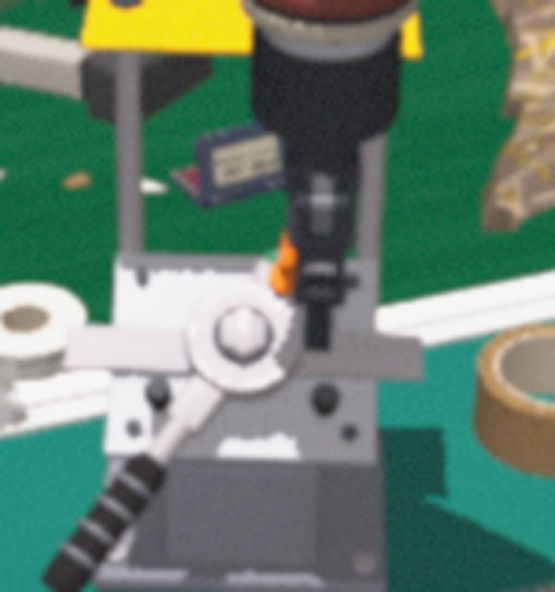

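carry_out:
  motion:
    - [100,[0.0015,-0.0005,0],0]
    - [100,[0.003,-0.001,0],0]
    - [100,[0.0045,-0.001,0],0]
    - [100,[0.006,-0.001,0],0]
    - [100,[0.0075,-0.001,0],0]
    - [100,[0.009,-0.001,0],0]

```text
t: 3.67
position: [0.4991, -0.0476, 0.1912]
ee_rot: [2.971, 1.013, -0.002]
ft_force: [-4.2, -7.3, 5.3]
finger_gap: 1.001
```

```bash
python3 - <<'E'
from h import *
s=telemetry.get_obs();print(s["t"],s["ft_force"],"stand f",s["ft_force"]@np.c_[X,Y,Z],s["wrist_torque"],stand(s["position"]))
for n in("scene","top"):
    p,d=vision.grab_frame(n); np.savez(f"pics/{n}3.npz",p=p,d=d)
    m=mask(p,(5,170,120),(16,255,255),(300,205,370,280)); P=todeck(cloud(n,d,m)); P=P[(P[:,2]>0.02)&(P[:,2]<.08)]; print(n,len(P),P.mean(0),P.min(0),P.max(0))
    l=cv2.fitLine(P[:,:2].astype(np.float32),2,0,.01,.01).ravel();print("line ang",np.arctan2(l[1],l[0]),l)
E
```

```text
3.6667 [-4.22714068 -7.3115083   5.34723037] stand f [ 3.18589669 -7.82156853  5.34723037] [-1.70580929  0.71542817 -0.4152503 ] [[-0.05921872 -0.03131472  0.19115567]]
scene 28 [ 0.03710559 -0.01430544  0.04532923] [ 0.03102849 -0.01714771  0.03639805] [ 0.0443165  -0.01077586  0.06113527]
line ang -0.038891528 [ 0.9992438  -0.03888172  0.03710559 -0.01430544]<stdin>:5: RuntimeWarning: Mean of empty slice.
  ret = um.true_divide(
Traceback (most recent call last):
ValueError: zero-size array to reduction operation minimum which has no identity
```

carry_out:
  motion:
    - [100,[-0.008,0,0],0]
    - [100,[-0.025,-0.012,0],0]
    - [100,[-0.03,-0.035,-0.02],0]
    - [100,[-0.03,-0.055,-0.05],0]
    - [100,[-0.03,-0.06,-0.085],0]
    - [100,[-0.03,-0.06,-0.115],0]

```text
t: 4.27
position: [0.4377, -0.0147, 0.3079]
ee_rot: [2.97, 1.021, 0.002]
ft_force: [1.5, 0.1, -0.1]
finger_gap: 0.999
```

```bash
python3 - <<'E'
from h import *
s=telemetry.get_obs();print(s["t"],s["ft_force"],stand(s["position"]))
p,d=vision.grab_frame("scene"); np.savez("pics/scene4.npz",p=p,d=d)
m=mask(p,(5,170,120),(16,255,255),(300,205,370,280)); P=todeck(cloud("scene",d,m)); P=P[(P[:,2]>0.02)&(P[:,2]<.08)]; print(len(P),P.mean(0),P.min(0),P.max(0))
l=cv2.fitLine(P[:,:2].astype(np.float32),2,0,.01,.01).ravel();print("line ang",np.arctan2(l[1],l[0]),l)
cv2.imwrite("pics/scene4.png",cv2.resize(p[180:340,240:390,::-1],None,fx=3.7,fy=3.7,interpolation=cv2.INTER_CUBIC))
E
```

```text
4.2667 [ 1.49398046  0.08379436 -0.06514292] [[-0.12286852 -0.05965167  0.30790528]]
104 [ 0.04812164 -0.01670765  0.05025062] [ 0.02936602 -0.02331876  0.03485036] [ 0.07479625 -0.01075561  0.06149906]
line ang -0.0092138685 [ 0.99995756 -0.00921374  0.04812165 -0.01670765]
```

View pics/scene4.png

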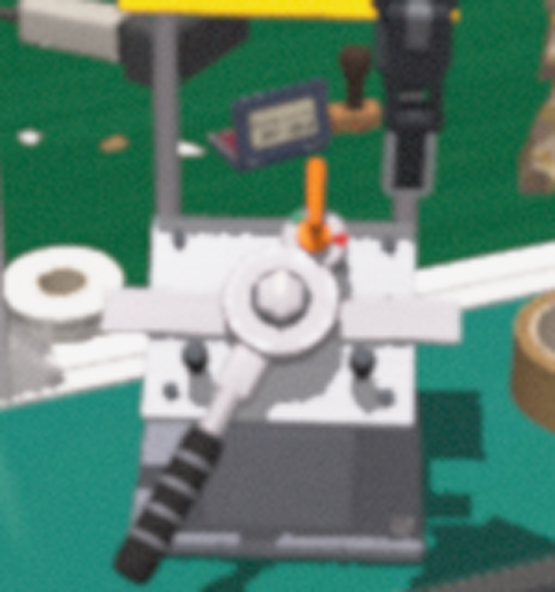

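```bash
cat >> h.py <<'E'
def theta(n,d):
    "ratchet angle from depth points on the handle grip"
    S=todeck(cloud(n,d,(d>.4)&(d<1.4))); r=np.hypot(S[:,0],S[:,1])
    S=S[(S[:,0]<-.03)&(r>.09)&(r<.165)&(S[:,2]>.012)&(S[:,2]<.04)]
    t=np.median(np.arctan2(-S[:,1],-S[:,0])); return t+.75,len(S),np.percentile(np.arctan2(-S[:,1],-S[:,0])+.75,[5,95])
E
python3 - <<'E'
from h import *
np.set_printoptions(suppress=True,precision=4)
for f in("scene0","scene4","top0"): print(f,theta(f[:-1],np.load(f"pics/{f}.npz")["d"]))
for th in(.16,.25,.3,.35): print(th,[proj("scene",world(-r*rot(th-.75)+[0,0,.02]))[0] for r in(.083,.171)])
for th in(.3,.75,1.5):
  for r in(.115,.13):
    g=world(-r*rot(th-.75)+[0,0,.02])[0]; v=-rot(th-.75); h=v@D.T; print(th,r,g,np.hypot(*g[:2]),"az perp",np.arctan2(h[1],h[0])-np.pi/2)
E
```

```text
scene0 (np.float64(0.16487992784405736), 447, array([0.0711, 0.2378]))
scene4 (np.float64(0.2976047385356704), 454, array([0.2055, 0.3745]))
top0 (np.float64(0.1383583190967903), 302, array([0.0531, 0.2307]))
0.16 [array([291.8148, 295.1337]), array([264.8387, 330.5622])]
0.25 [array([294.901 , 297.1072]), array([271.2812, 334.8449])]
0.3 [array([296.6969, 298.0855]), array([275.0454, 336.9737])]
0.35 [array([298.545 , 298.9758]), array([278.929 , 338.9144])]
0.3 0.115 [0.5283 0.0473 0.097 ] 0.5304555746380112 az perp 0.1269837802686995
0.3 0.13 [0.5267 0.0601 0.0892] 0.5301280707954354 az perp 0.1269837802686995
0.75 0.115 [0.4831 0.0241 0.0904] 0.4836680217837776 az perp 0.659796326794897
0.75 0.13 [0.4755 0.0338 0.0818] 0.4767359007145144 az perp 0.659796326794897
1.5 0.115 [ 0.4366 -0.0439  0.1081] 0.43882773171883255 az perp 1.5093328769030911
1.5 0.13 [ 0.423  -0.0431  0.1018] 0.42522321809063707 az perp 1.5093328769030911
```

```bash
cat >> h.py <<'E'
def strad(th,r=.118,dz=-.014,off=0.):
    "TCP target straddling the handle at swing th; off = shift along +tool y (toward th decreasing)"
    h=D@(-rot(th-.75)); g=world(-r*rot(th-.75)+[0,0,.02])[0]+[0,0,dz]; az=np.arctan2(h[1],h[0])-np.pi/2
    return g+off*np.array([np.cos(az),np.sin(az),0]),az
E
python3 - <<'E'
from h import *
s=telemetry.get_obs();print(s["t"],s["position"],s["qpos"])
g,az=strad(.3);print(g,az);print(rel([*g[:2],.25],az),rel(g,az))
E
```

```text
4.3167 [ 0.44022414 -0.01538794  0.31353207] [ 0.54553253 -0.12481682 -0.54651649  1.78779498 -0.06368078  1.45224178
 -0.89964991]
[0.52801289 0.04989628 0.08143896] 0.1269837802686995
(array([0.109 , 0.002 , 0.0642]), np.float64(-1.036)) (array([0.108 , 0.0009, 0.2327]), np.float64(-1.036))
```

carry_out:
  motion:
    - [55,[0.0136,0,0.008],-0.12]
    - [55,[0.027,0,0.016],-0.24]
    - [55,[0.041,0,0.024],-0.36]
    - [55,[0.055,0,0.032],-0.48]
    - [55,[0.068,0,0.04],-0.6]
    - [55,[0.082,0,0.048],-0.72]
    - [55,[0.096,0.001,0.056],-0.84]
    - [55,[0.109,0.002,0.064],-0.96]

```text
t: 4.98
position: [0.5265, 0.0495, 0.2413]
ee_rot: [-2.159, -2.282, -0.001]
ft_force: [-0.1, -0.4, -0.8]
finger_gap: 0.548
```

```bash
python3 - <<'E'
from h import *
s=telemetry.get_obs();print(s["t"],s["position"],s["qpos"],s["finger_gap"])
g,az=strad(.3);print(rel(g,az))
E
```

```text
4.9833 [0.52649771 0.0494744  0.24129645] [ 0.42023169  0.12984908 -0.64603847  1.71669064  0.07989823  1.32141966
 -0.18587606] 0.5477967258877852
(array([0.0002, 0.0015, 0.1599]), np.float64(-0.071))
```

carry_out:
  motion:
    - [55,[0,0.0015,0.035],-0.07]
    - [55,[0,0.0015,0.07],-0.07]
    - [55,[0,0.0015,0.1],-0.07]
    - [55,[0,0.0015,0.125],-0.07]
    - [55,[0,0.0015,0.145],-0.07]
    - [55,[0,0.0015,0.16],-0.07]
    - [55,[0,0.0015,0.16],-0.07]

```text
t: 5.57
position: [0.5253, 0.0486, 0.0787]
ee_rot: [-2.082, -2.347, 0.005]
ft_force: [0.2, -0.0, -0.3]
finger_gap: 0.552
```

```bash
python3 - <<'E'
from h import *
s=telemetry.get_obs();print(s["t"],s["position"],s["ft_force"],s["finger_gap"])
g,az=strad(.3);print(rel(g,az))
p,d=vision.grab_frame("scene")
cv2.imwrite("pics/scene5.png",cv2.resize(p[180:360,220:400,::-1],None,fx=3.3,fy=3.3,interpolation=cv2.INTER_CUBIC))
E
```

```text
5.5667 [0.52527086 0.0485643  0.07866084] [ 0.21035929 -0.03619483 -0.2514473 ] 0.552494760971104
(array([ 0.001 ,  0.0029, -0.0028]), np.float64(-0.008))
```

View pics/scene5.png

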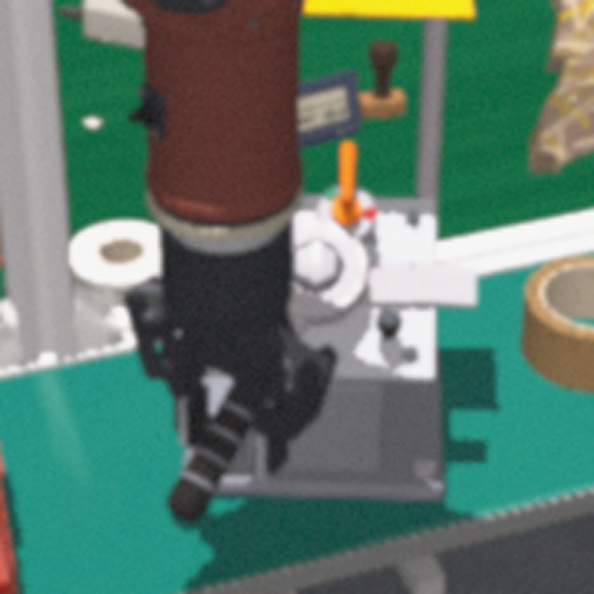

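```bash
cat >> h.py <<'E'
def plan(ths,off):
    s=telemetry.get_obs(); print("t",s["t"],"f",s["ft_force"].round(1),"gap",round(s["finger_gap"],2))
    for th in ths:
        g,az=strad(th,off=off); print(round(th,2),*rel(g,az,s))
E
python3 - <<'E'
from h import *
plan([.3,.25,.2,.15,.1,.05,0,-.03],.003)
E
```

```text
t 5.6167 f [-0.3  1.1  0.2] gap 0.55
0.3 [ 0.0009  0.0048 -0.0009] -0.008
0.25 [ 0.0016  0.0104 -0.0025] 0.048
0.2 [ 0.002   0.016  -0.0042] 0.102
0.15 [ 0.0021  0.0216 -0.006 ] 0.155
0.1 [ 0.002   0.0271 -0.008 ] 0.208
0.05 [ 0.0016  0.0326 -0.0102] 0.259
0 [ 0.001   0.038  -0.0124] 0.309
-0.03 [ 0.0005  0.0412 -0.0138] 0.339
```

carry_out:
  motion:
    - [38,[0.001,0.003,-0.001],0]
    - [38,[0.001,0.006,-0.002],0.02]
    - [38,[0.0015,0.0104,-0.0025],0.05]
    - [38,[0.002,0.016,-0.004],0.1]
    - [38,[0.002,0.0216,-0.006],0.155]
    - [38,[0.002,0.027,-0.008],0.21]
    - [38,[0.0016,0.0326,-0.01],0.26]
    - [38,[0.001,0.038,-0.0124],0.31]
  squeeze: 20

```text
t: 6.28
position: [0.5658, 0.0544, 0.0954]
ee_rot: [2.426, 1.995, 0.001]
ft_force: [-2.3, -0.7, -1.2]
finger_gap: 0.381
```

```bash
python3 - <<'E'
from h import *
p,d=vision.grab_frame("scene"); print(theta("scene",d)); print(stand(telemetry.get_obs()["position"]))
plan([0,-.03],.003); plan([.1,.2,.3,.4,.5],-.003)
E
```

```text
(np.float64(-0.030379046028520484), 493, array([-0.34669132,  0.15302345]))
[[-0.09889451  0.08394587  0.09541248]]
t 6.3333 f [-3.3  1.4  0.2] gap 0.38
0 [-0.0005 -0.0018  0.0026] -0.009
-0.03 [0.0001 0.0014 0.0011] 0.021
t 6.3333 f [-3.3  1.4  0.2] gap 0.38
0.1 [-0.0036 -0.0184  0.0069] -0.11
0.2 [-0.0077 -0.0288  0.0107] -0.216
0.3 [-0.0128 -0.039   0.014 ] -0.325
0.4 [-0.0189 -0.0488  0.0166] -0.439
0.5 [-0.0259 -0.0582  0.0186] -0.556
```

carry_out:
  motion:
    - [38,[-0.0015,-0.01,0.005],-0.05]
    - [38,[-0.0036,-0.0184,0.007],-0.11]
    - [38,[-0.0055,-0.0236,0.009],-0.16]
    - [38,[-0.0077,-0.0288,0.011],-0.216]
    - [38,[-0.01,-0.034,0.0125],-0.27]
    - [38,[-0.0128,-0.039,0.014],-0.325]
    - [38,[-0.016,-0.044,0.0155],-0.38]
    - [38,[-0.0189,-0.0488,0.0166],-0.44]

```text
t: 7.0
position: [0.516, 0.0452, 0.0792]
ee_rot: [1.923, 2.479, 0.006]
ft_force: [7.4, 0.4, -3.9]
finger_gap: 0.384
```

```bash
python3 - <<'E'
from h import *
plan([.4,.5,.6,.7,.8,.9,1.0],-.003)
E
```

```text
t 7.0 f [ 7.4  0.4 -3.9] gap 0.38
0.4 [ 0.0007 -0.0016  0.0004] 0.01
0.5 [-0.0015 -0.0131  0.0023] -0.107
0.6 [-0.0047 -0.0244  0.0036] -0.226
0.7 [-0.0088 -0.0355  0.0042] -0.348
0.8 [-0.0138 -0.0462  0.0042] -0.47
0.9 [-0.0197 -0.0564  0.0035] -0.591
1.0 [-0.0263 -0.066   0.0021] -0.711
```

carry_out:
  motion:
    - [38,[-0.001,-0.0075,0.0015],-0.05]
    - [38,[-0.0015,-0.013,0.0023],-0.107]
    - [38,[-0.003,-0.019,0.003],-0.167]
    - [38,[-0.0047,-0.0244,0.0036],-0.226]
    - [38,[-0.0067,-0.03,0.004],-0.287]
    - [38,[-0.0088,-0.0355,0.0042],-0.348]
    - [38,[-0.011,-0.041,0.0042],-0.41]
    - [38,[-0.0138,-0.0462,0.0042],-0.47]

```text
t: 7.67
position: [0.4749, 0.0208, 0.0753]
ee_rot: [1.292, 2.858, 0.005]
ft_force: [5.7, 2.1, -2.8]
finger_gap: 0.38
```

```bash
python3 - <<'E'
from h import *
plan([.8,.9,1.0,1.1,1.2,1.3],-.004)
E
```

```text
t 7.6667 f [ 5.7  2.1 -2.8] gap 0.38
0.8 [-0.0002 -0.0014  0.0005] 0.001
0.9 [-0.0009 -0.0132 -0.0002] -0.12
1.0 [-0.0026 -0.0247 -0.0016] -0.24
1.1 [-0.0052 -0.036  -0.0037] -0.357
1.2 [-0.0087 -0.0469 -0.0064] -0.471
1.3 [-0.013  -0.0573 -0.0096] -0.58
```

carry_out:
  motion:
    - [38,[-0.0005,-0.0075,0],-0.06]
    - [38,[-0.001,-0.0132,0],-0.12]
    - [38,[-0.0017,-0.019,-0.001],-0.18]
    - [38,[-0.0026,-0.0247,-0.0016],-0.24]
    - [38,[-0.0039,-0.03,-0.0026],-0.3]
    - [38,[-0.0052,-0.036,-0.0037],-0.357]
    - [38,[-0.007,-0.0415,-0.005],-0.415]
    - [38,[-0.0087,-0.047,-0.0064],-0.47]

```text
t: 8.33
position: [0.445, -0.0164, 0.0815]
ee_rot: [0.59, 3.081, 0.003]
ft_force: [5.4, 4.7, -1.9]
finger_gap: 0.379
```

```bash
python3 - <<'E'
from h import *
plan([1.2,1.3,1.4,1.5,1.55],-.004); print(telemetry.get_obs()["qpos"])
E
```

```text
t 8.3333 f [ 5.4  4.7 -1.9] gap 0.38
1.2 [-0.0006 -0.0002  0.0001] -0.0
1.3 [ 0.0002 -0.0114 -0.0032] -0.11
1.4 [ 0.0001 -0.0225 -0.007 ] -0.216
1.5 [-0.0011 -0.0333 -0.0114] -0.317
1.55 [-0.0021 -0.0386 -0.0138] -0.366
[ 0.673534    0.11711949 -0.76178583  2.08904205  0.09787296  0.96478757
  1.05206849]
```

carry_out:
  motion:
    - [38,[0,-0.0065,-0.002],-0.055]
    - [38,[0,-0.0114,-0.003],-0.11]
    - [38,[0,-0.017,-0.005],-0.16]
    - [38,[0,-0.0225,-0.007],-0.216]
    - [38,[-0.0005,-0.028,-0.009],-0.265]
    - [38,[-0.001,-0.0315,-0.0107],-0.3]
    - [38,[-0.001,-0.0333,-0.0114],-0.317]
    - [38,[-0.001,-0.0345,-0.0114],-0.317]

```text
t: 9.0
position: [0.433, -0.0477, 0.0927]
ee_rot: [0.099, 3.135, 0.003]
ft_force: [6.3, 12.4, -3.4]
finger_gap: 0.373
```

```bash
python3 - <<'E'
from h import *
s=telemetry.get_obs();print(s["t"],s["ft_force"],s["qpos"])
p,d=vision.grab_frame("scene"); print(theta("scene",d))
cv2.imwrite("pics/scene6.png",cv2.resize(p[180:360,240:420,::-1],None,fx=3.3,fy=3.3,interpolation=cv2.INTER_CUBIC))
plan([1.5],0)
E
```

```text
9.0 [ 6.27528168 12.44667769 -3.40294447] [ 0.75453254  0.07380017 -0.75693065  2.09852915  0.05837194  0.98554988
  1.47454803]
(np.float64(1.5348794441359035), 524, array([1.34343172, 1.87799533]))
t 9.05 f [ 4.4  8.8 -2.1] gap 0.38
1.5 [-0.0007  0.0039 -0.0002] -0.002
```

View pics/scene6.png

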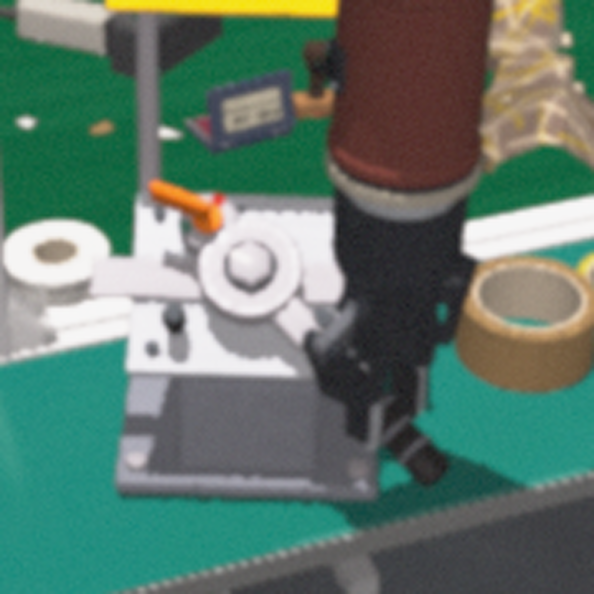

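```bash
python3 - <<'E'
from h import *
plan([1.5,1.4,1.3,1.2,1.1,1.0,.95],.003)
E
```

```text
t 9.05 f [ 4.4  8.8 -2.1] gap 0.38
1.5 [-0.0007  0.0069 -0.0002] -0.002
1.4 [-0.0036  0.0175  0.0042] 0.099
1.3 [-0.0076  0.0279  0.0081] 0.205
1.2 [-0.0126  0.0382  0.0114] 0.314
1.1 [-0.0185  0.0481  0.0141] 0.428
1.0 [-0.0254  0.0575  0.0161] 0.545
0.95 [-0.0291  0.062   0.0169] 0.605
```

carry_out:
  motion:
    - [38,[-0.0007,0.007,0],0]
    - [38,[-0.002,0.012,0.002],0.05]
    - [38,[-0.0036,0.0175,0.0042],0.1]
    - [38,[-0.0055,0.0227,0.006],0.15]
    - [38,[-0.0076,0.028,0.008],0.205]
    - [38,[-0.01,0.033,0.01],0.26]
    - [38,[-0.0126,0.0382,0.0114],0.315]
    - [38,[-0.0185,0.048,0.014],0.428]

```text
t: 9.72
position: [0.4524, -0.0042, 0.0777]
ee_rot: [0.772, 3.045, -0.003]
ft_force: [-0.7, -3.0, -3.0]
finger_gap: 0.382
```

```bash
python3 - <<'E'
from h import *
plan([1.1,1.0,.9,.8,.7,.6,.5],.003)
E
```

```text
t 9.7167 f [-0.7 -3.  -3. ] gap 0.38
1.1 [-0.0003  0.004  -0.0011] -0.005
1.0 [-0.0026  0.0155  0.0009] 0.112
0.9 [-0.0058  0.0268  0.0022] 0.232
0.8 [-0.01    0.0378  0.0029] 0.353
0.7 [-0.0151  0.0485  0.0029] 0.475
0.6 [-0.021   0.0586  0.0022] 0.597
0.5 [-0.0277  0.0682  0.0008] 0.717
```

carry_out:
  motion:
    - [38,[-0.001,0.008,0],0.04]
    - [38,[-0.0026,0.0155,0.001],0.11]
    - [38,[-0.004,0.021,0.0015],0.17]
    - [38,[-0.0058,0.0268,0.002],0.232]
    - [38,[-0.008,0.032,0.0025],0.29]
    - [38,[-0.01,0.0378,0.003],0.353]
    - [38,[-0.0125,0.043,0.003],0.414]
    - [38,[-0.0151,0.0485,0.003],0.475]

```text
t: 10.38
position: [0.4889, 0.0323, 0.0747]
ee_rot: [1.467, 2.777, -0.002]
ft_force: [-2.0, -3.5, -1.2]
finger_gap: 0.385
```

```bash
python3 - <<'E'
from h import *
plan([.7,.6,.5,.4,.3,.2,.1],.003)
E
```

```text
t 10.3833 f [-2.  -3.5 -1.2] gap 0.39
0.7 [-0.0008 -0.0007 -0.0001] 0.0
0.6 [-0.0014  0.0111 -0.0007] 0.122
0.5 [-0.003   0.0227 -0.0021] 0.241
0.4 [-0.0055  0.034  -0.0041] 0.358
0.3 [-0.0089  0.0449 -0.0067] 0.472
0.2 [-0.0132  0.0554 -0.01  ] 0.582
0.1 [-0.0183  0.0652 -0.0138] 0.687
```

carry_out:
  motion:
    - [38,[-0.001,0.0055,0],0.06]
    - [38,[-0.0014,0.011,-0.001],0.122]
    - [38,[-0.002,0.017,-0.0015],0.18]
    - [38,[-0.003,0.0227,-0.002],0.241]
    - [38,[-0.004,0.0285,-0.003],0.3]
    - [38,[-0.0055,0.034,-0.004],0.358]
    - [38,[-0.007,0.0395,-0.0055],0.415]
    - [38,[-0.009,0.045,-0.0067],0.472]

```text
t: 11.05
position: [0.5309, 0.0508, 0.0815]
ee_rot: [2.075, 2.358, -0.001]
ft_force: [-2.1, -0.9, -0.5]
finger_gap: 0.381
```

```bash
python3 - <<'E'
from h import *
plan([.3,.2,.1,.05,0],.003)
E
```

```text
t 11.05 f [-2.1 -0.9 -0.5] gap 0.38
0.3 [-0.0005  0.0001  0.    ] 0.001
0.2 [ 0.0004  0.0113 -0.0032] 0.11
0.1 [ 0.0003  0.0224 -0.0071] 0.216
0.05 [-0.0001  0.0279 -0.0092] 0.267
0 [-0.0008  0.0333 -0.0114] 0.317
```

carry_out:
  motion:
    - [38,[0,0.0056,-0.0016],0.055]
    - [38,[0,0.0113,-0.0032],0.11]
    - [38,[0,0.017,-0.005],0.16]
    - [38,[0,0.0224,-0.007],0.216]
    - [38,[0,0.0279,-0.009],0.267]
    - [38,[0,0.0315,-0.0105],0.3]
    - [38,[0,0.0315,-0.0105],0.3]
    - [55,[0,0.028,-0.0105],0.3]

```text
t: 11.72
position: [0.5594, 0.0547, 0.0921]
ee_rot: [2.399, 2.027, 0.002]
ft_force: [-0.6, -0.1, 0.5]
finger_gap: 0.5
```

carry_out:
  motion:
    - [55,[0,0,0],0]
    - [55,[0,0,0],0]
    - [55,[0,0,-0.01],0]
    - [55,[0,0,-0.03],0]
    - [55,[0,0,-0.06],0]
    - [55,[0,0,-0.095],0]
    - [55,[0,0,-0.13],0]
    - [55,[0,0,-0.16],0]

```text
t: 12.38
position: [0.5586, 0.0546, 0.2548]
ee_rot: [2.399, 2.026, 0.003]
ft_force: [1.8, 0.6, -0.0]
finger_gap: 0.55
```

```bash
python3 - <<'E'
from h import *
s=telemetry.get_obs();print(s["t"],s["ft_force"],s["position"])
for n in("scene","top"):
    p,d=vision.grab_frame(n); np.savez(f"pics/{n}7.npz",p=p,d=d); print(n,theta(n,d))
    if n=="scene": cv2.imwrite("pics/scene7.png",cv2.resize(p[180:360,240:420,::-1],None,fx=3.3,fy=3.3,interpolation=cv2.INTER_CUBIC))
E
```

```text
12.3833 [ 1.82364293  0.60804907 -0.04441538] [0.55860431 0.05463039 0.25482654]
scene (np.float64(0.02925450332363888), 446, array([-0.06748123,  0.09883294]))
top (np.float64(-0.07022913088928073), 28, array([-0.10522307,  0.10886521]))
```

View pics/scene7.png

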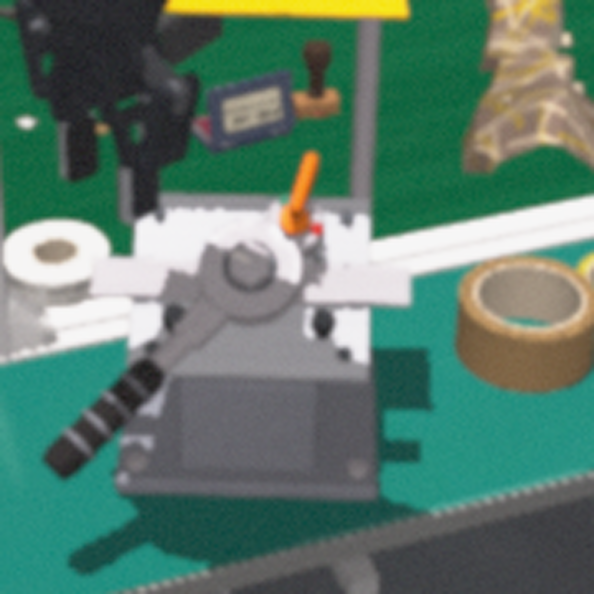

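```bash
python3 - <<'E'
from h import *
im=[]
for f in("top0","top7","scene0","scene4","scene7"):
    z=np.load(f"pics/{f}.npz");n=f[:-1];c=proj(n,world([0,0,.041]))[0]
    q=[proj(n,world(.018*rot(k*np.pi/2)+[0,0,.041]))[0] for k in range(4)]
    H=cv2.getPerspectiveTransform(np.float32(q),np.float32([[150+100*np.cos(k*np.pi/2+np.pi/2),150-100*np.sin(k*np.pi/2+np.pi/2)] for k in range(4)]))
    g=cv2.warpPerspective(z["p"],H,(300,300),flags=cv2.INTER_CUBIC)[:,:,::-1].astype(float)
    k=g[60:240,60:240]; lo,hi=np.percentile(k,[2,99.5]); im.append(cv2.resize(np.clip((g-lo)/(hi-lo)*255,0,255).astype(np.uint8),(260,260)))
    m=mask(z["p"],(5,170,120),(16,255,255),(300,205,370,285)); P=todeck(cloud(n,z["d"],m)); P=P[(P[:,2]>0.03)&(P[:,2]<.075)]
    if len(P)>20:
        l=cv2.fitLine(P[:,:2].astype(np.float32),2,0,.01,.01).ravel(); print(f,len(P),"lever dir",np.arctan2(l[1],l[0]))
im.append(im[0]*0);cv2.imwrite("pics/bolt.png",np.vstack([np.hstack(im[:3]),np.hstack(im[3:])]))
E
```

```text
top0 118 lever dir -1.0180181
top7 87 lever dir -0.2649043
scene0 120 lever dir -0.93203586
scene4 104 lever dir -0.0092138685
scene7 101 lever dir -0.25818682
```

View pics/bolt.png

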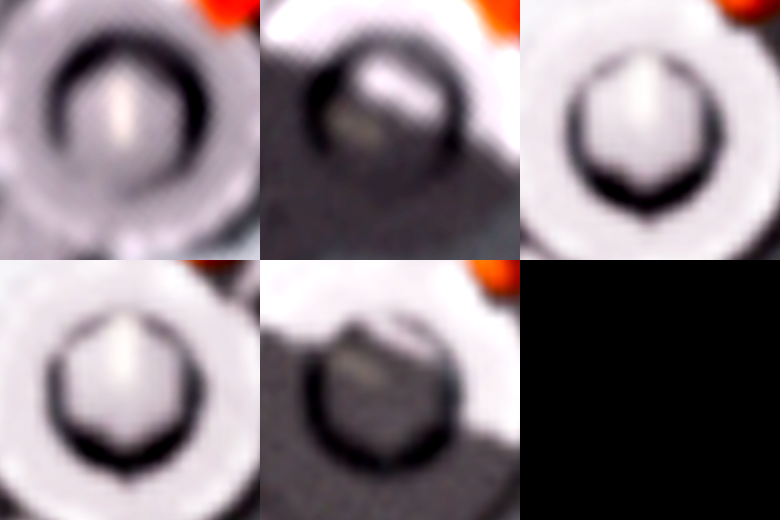

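```bash
python3 - <<'E'
from h import *
s=telemetry.get_obs(); az=-.911-.0; R=Ro.from_rotvec(s["ee_rot"]).as_matrix(); print(((np.array([.43,.25,.38])-s["position"])@R).round(3))
E
```

```text
[ 0.17  -0.161 -0.123]
```

carry_out:
  motion:
    - [55,[0,0,-0.03],0]
    - [55,[0.015,-0.015,-0.06],0]
    - [55,[0.035,-0.035,-0.09],0]
    - [55,[0.06,-0.055,-0.12],0]
    - [55,[0.087,-0.08,-0.123],0]
    - [55,[0.114,-0.106,-0.123],0]
    - [55,[0.142,-0.132,-0.123],0]
    - [55,[0.168,-0.158,-0.123],0]

```text
t: 13.15
position: [0.4295, 0.2481, 0.3748]
ee_rot: [2.4, 2.026, 0.001]
ft_force: [0.9, 1.0, 0.1]
finger_gap: 0.549
```

```bash
python3 - <<'E'
from h import *
im=[];F={}
for n in("top","scene"):
    F[n+"0"]=np.load(f"pics/{n}0.npz")["p"]; p,d=vision.grab_frame(n); F[n+"9"]=p
    print(n,"theta",theta(n,d))
for f,p in F.items():
    n=f[:-1]; q=[proj(n,world(.018*rot(k*np.pi/2)+[0,0,.041]))[0] for k in range(4)]
    H=cv2.getPerspectiveTransform(np.float32(q),np.float32([[150+100*np.cos(k*np.pi/2+np.pi/2),150-100*np.sin(k*np.pi/2+np.pi/2)] for k in range(4)]))
    g=cv2.warpPerspective(p,H,(300,300),flags=cv2.INTER_CUBIC)[:,:,::-1].astype(float)
    k=g[60:240,60:240]; lo,hi=np.percentile(k,[2,99.5]); im.append(np.clip((g-lo)/(hi-lo)*255,0,255).astype(np.uint8))
cv2.imwrite("pics/bolt2.png",np.vstack([np.hstack(im[:2]),np.hstack(im[2:])]))
print(telemetry.get_obs()["ft_force"],telemetry.get_obs()["t"])
E
```

```text
top theta (np.float64(-0.005113348591630595), 300, array([-0.08205305,  0.08966685]))
scene theta (np.float64(0.02792993540316946), 445, array([-0.0657937 ,  0.09937981]))
[-0.7871005   0.37980136  0.16021824] 13.25
```

View pics/bolt2.png

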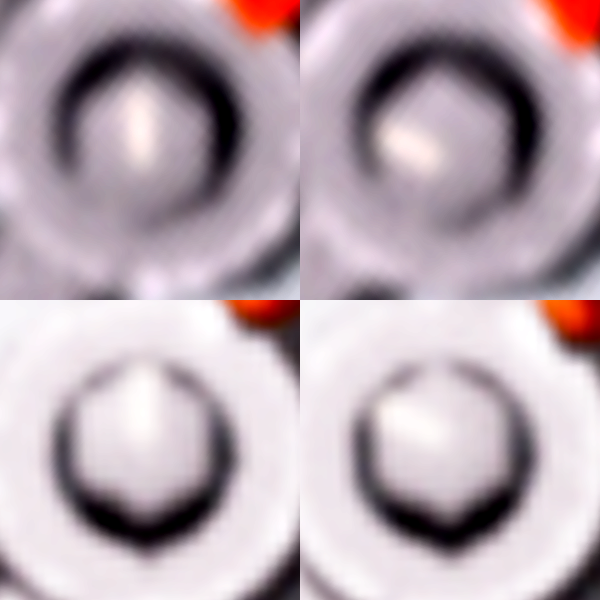

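```bash
python3 - <<'E'
from cell import job
print(job.finish_job())
E
```

```text
the job is handed in; nothing more can be done
None
```

I flipped the orange lever to the green side and swung the handle to the right-hand stop, which turned the bolt loose. I then swung the handle back to the left-hand stop and handed the job in at about 13 s.

**How it was done**
- The moves only allow shifts and a turn about the tool's axis, so I could not lean the gripper along the deck's normal. I kept it vertical and pushed the lever with the back of one open finger, with the gripper's body clear of the guard.
- That push also moved the handle from about 0.16 to 0.30 rad. I took it back to 0 before the loosening swing.
- I swung the handle with the fingers loosely on either side of it, using about 4–8 N and up to about 14 N at the far stop.

**Last checks from the camera images**

| Item | Measured | Needed |
|---|---|---|
| Handle (ratchet) | -0.01 rad (top view), 0.03 rad (scene view) | below 0.2 |
| Lever | about +0.46 rad | above 0.25 |
| Bolt, from the white stripe in both views | about 1.0 rad loose | above 0.75 |

- **Contact:** the arm was well clear of everything, with under 1 N at the wrist.
- **Bystanders:** I did not measure the plug gauge and wash bottle again at the end. The arm stayed clear of both, and I felt no unexpected contact.
- **Disagreements:** the top view's first final reading of the handle was -0.07 rad, with the gripper blocking part of the view. It agreed once the arm had moved away. No other checks failed.

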